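Lock a fresh cartridge into the countertop water filter

TASK

Fit the filter cartridge into the water filter tower: set it in the mouth of the tower with its wing grip up, turn it lightly until its two lugs drop into the hidden slots, push it down against the spring, turn it a quarter turn clockwise as seen from above, and let the spring lift it into its locked seat. Leave it locked and let go, and do not disturb the tumbler on the drip tray, the mug or the shaker.

Things in the scene. Friction and masses are not known exactly. Their poses are not given: they have to be found in the camera images.
- cartridge: Loose filter cartridge, 0.2 to 0.3 kg, standing upright on the worktop at the start. Origin: centre of its underside; z up along its axis. Round white body 50 mm across; the foot tapers to 39 mm over the lowest 8 mm. Blue cap 72 mm across, 66 to 74 mm above the origin, with a wing grip on it. Half a turn about z leaves it the same.
- cartridge_wing (a point): Middle of the wing grip, on the axis, 87.5 mm above the cartridge's origin: an upright flat bar 50 mm long along the cartridge's x (in line with the lugs), 14 mm thick along y, from 73 to 102 mm above the origin.
- cartridge_lugs (a point): On the axis, 43.5 mm above the cartridge's origin, midway between the two blue lugs. The lugs stick out along +x and -x to 34.5 mm from the axis; each is 11 mm wide and reaches from 40 to 47 mm above the origin.
- filter_tower: White round water filter tower, 104 mm across (120 at the foot), 160 mm tall, fixed to the worktop, its top open. Origin: centre of its underside, on the tower's axis; z up. A steel spout (up to 138 mm high) and a drip tray reach out to its -x, 165 mm from the axis. A bore 80 mm across leads down from the mouth to a dark bayonet ring.
- tower_mouth (a point): Centre of the tower's open top, on its axis, 160 mm above the tower's origin.
- ring_top (a point): Top of the bayonet ring, on the tower's axis, 143 mm up. Hole 55 mm; two slots half a turn apart, 16 mm wide, pass the lugs with 5 degrees of play each way. The ring is put in by hand, so its angle is unknown: slots within 29 degrees (0.5 rad) either way of the tower's x axis. Lugs that miss the slots rest on the ring, cartridge origin 103 mm up; over the slots the cartridge drops lower.
- spring_top (a point): Top of the sprung plate in the well, on the tower's axis, 96.5 mm above the tower's origin when free. It meets the cartridge's underside with 2.4 N, then 0.8 N more for each mm down, to a hard stop at 80.5 mm. A cartridge that is in the slots but not locked rests loose on it, origin at about 96 mm.
- seat (a point): Where the cartridge's origin is when locked: on the tower's axis, 90 mm up. Pushed down below 86 mm (best 82 to 84) the lugs pass under the ring and turn, only clockwise from above, to a stop 91 degrees from the middle of the slots. From 80 degrees to the stop a pocket above each lug lets the spring lift the cartridge to 90 mm, where it can neither turn nor come out.
- tumbler: Clear drinking glass, 81 mm across, 92 mm tall, on the drip tray. Origin: centre of its underside.
- dotted_mug: White mug with dark dots, 82 x 114 x 91 mm with its handle. Origin: centre of its underside.
- shaker: Grey and clear shaker, 44 mm across, 90 mm tall. Origin: centre of its underside.

How it is judged:
By the outcome, as a careful person would: the job done as asked, in the order asked, and still so for the second after the job is handed in, with the robot touching nothing.
It also fails if it takes over 58 s, if anything falls off the work surface, if the arm or the gripper's body presses on something with over 40 N, if the wrist force passes 120 N, or if a joint passes its speed limit or range.

ROBOT

A 6-joint arm with a two-finger parallel gripper is mounted at the origin on a cart in front of the work surface, level with it; the furniture and walls round the work are solid. World frame = base frame: x ahead of the robot, y to its left, z up, the work surface at z = 0. Lengths are in m, angles in rad, forces in N, time in s.
With the tool pointing down it reaches from about 0.425 to 0.95 m from the base axis. Payload 3.5 kg.
Tool frame: the origin (TCP) lies at the very end of the fingers, on their centre line; the grasp point (between the pads) lies 19 mm behind it; z points along the fingers, y is the line along which they close (so a half turn about z gives the same grasp; the last joint's range is limited). The gripper opens to 85 mm and grips with 20 to 120 N. Pads are 22 mm wide; open, the fingers measure 114 mm over their backs; the gripper's body (76 mm by 85 mm) begins 54 mm behind the grasp point. The pads swing forward as they close: fully open they stand 13 mm farther back than shut.
Start: joints at [0.955, 0.286, 1.577, -0, 1.279, -0.15], TCP at [0.303, 0.603, 0.231] pointing down, gripper open.
Joint ranges: [-2.77, 2.77], [-0.9, 2.22], [0.21, 2.48], [-1.53, 4.67], [0.24, 2.81], [-2.84, 2.84]. Speed limits (rad/s): [2.79, 2.79, 3.14, 3.14, 3.14, 3.14].

INTERFACE

Orientations are given as a unit quaternion [x, y, z, w].
In Python, from plant import env gives the robot as it stands. The module is installed in compiled form; this text tells all that it offers.
- The arm moves only by the tool jog_arm, never from a script. Its argument "rows" is a list that holds one entry, the list of rows, each a list of 5 numbers: the shift along the tool's x, y, z as a fraction of full scale, then the turn about the tool's z as a fraction of full scale, then the opening, from 0 (shut) to 1 (fully open). A call has 1 to 20 rows; each row is the pose to reach, as a shift and turn from the pose commanded when the call began, along the tool's axes at that moment; what a row does not reach only later rows make up. Full scale, the value 1, is 10 cm for a shift and 30 degrees for a turn. A row lasts 1/12 s, in which the tool goes at most 41.7 mm and 7.16 degrees, less where a joint would pass 70% of its speed; a pose out of reach is approached as far as the arm can. A call with a number of a shift or a turn outside -1 to 1 is refused whole. A call with a gripper value outside its range is refused whole. The fingers move at their own pace and stop on an object; "newtons" is the grip in N (left out, the last holds). Time passes only in rows, so rows that repeat a pose let the fingers close. It gives the time, the measured TCP pose, the force, the opening and the grip force at its end, in the units of the state.
- env.sense(): the state, without advancing time (a new reading comes with each control period).
- env.capture(name): name is "side" or "top"; returns the picture (420x560x3 uint8, red, green, blue); there is no depth.
- env.get_calibration(name): a dict with "mtx" (3x3 intrinsics, pixels), "R" (3x3) and "t" (3): a world point X has camera coordinates R X + t. Camera axes: x right, y down, z forward; pixel columns grow to the right and rows downward; lengths in m; the calibration is good to about 2 mm. A picture is of the moment at which its call begins. get_calibration takes no time and is no camera call.
- env.close_job(): hands the job in; it is judged then, once.
The state is a dict: "time_s": time; "qpos": joint angles; "joint_vel": joint speeds; "effort": joint torques, N m; "ee_pos": TCP position; "tool_rot": TCP orientation; "ft_force": force on the tool from outside, world axes, zero at the start; "moment": the same for the moment, N m; "width": finger opening in m; "gripper_force": force on a finger pad.
Only numpy, scipy, OpenCV 4.12 (cv2) and the standard library are available. Lean on these libraries where they do the work, as an engineer would, in place of code of your own. Each camera call takes 0.05 s, during which the arm holds its last target. There are 200 camera calls.

## Working session

There is one attempt and no reset: what is moved stays moved. The work goes in short steps, Python scripts to look and compute and a tool call to move; the robot and the scene stay as the last step left them, time stands still between calls to the robot, and variables do not carry over. Pictures are saved under pics/ and viewed, at most 10 in all, crops included, and the job is handed in when it is done.

Besides the shell and the picture viewer there is one more tool, called after "Emit:" by a JSON object that holds its "op" and its "data", one argument or row to a line. jog_arm: Moves the arm, as the interface text tells. Its arguments: {"type":"object","properties":{"rows":{"type":"array","items":{"type":"array","items":{"type":"array","items":{"type":"number"}}}},"newtons":{"type":"number"}},"required":["rows"]}

```bash
mkdir -p pics; python3 - <<'E'
from plant import env
import cv2,numpy as np
s=env.sense(); print({k:np.round(v,3) for k,v in s.items()})
for n in("side","top"):
    cv2.imwrite(f"pics/{n}0.png",env.capture(n)[:,:,::-1]); c=env.get_calibration(n); print(n,c, -np.array(c['R']).T@np.array(c['t']))
E
```

```text
{'time_s': np.float64(0.0), 'qpos': array([ 0.955,  0.287,  1.578, -0.   ,  1.279, -0.15 ]), 'joint_vel': array([-0.001, -0.001,  0.001, -0.001,  0.001, -0.001]), 'effort': array([-2.0000e-03, -4.0600e+01, -2.9262e+01, -0.0000e+00,  6.0000e-03,
       -0.0000e+00]), 'ee_pos': array([0.303, 0.603, 0.23 ]), 'tool_rot': array([ 0.231,  0.973, -0.001, -0.   ]), 'ft_force': array([-0.107, -0.734, -0.001]), 'moment': array([-0.027,  0.02 ,  0.022]), 'gripper_force': np.float64(0.0), 'width': np.float64(0.085)}
side {'mtx': array([[461.4469542 ,   0.        , 282.5946119 ],
       [  0.        , 461.4469542 , 207.83250618],
       [  0.        ,   0.        ,   1.        ]]), 'R': array([[ 9.99918233e-01, -1.27745554e-02,  5.82035558e-04],
       [-7.39286639e-03, -6.14610000e-01, -7.88796484e-01],
       [ 1.04342493e-02,  7.88727684e-01, -6.14654185e-01]]), 't': array([-0.59322569,  0.08942858,  1.02725017])} [ 0.58311973 -0.76283514  0.70228984]
top {'mtx': array([[428.74514689,   0.        , 288.30352364],
       [  0.        , 428.74514689, 201.69103675],
       [  0.        ,   0.        ,   1.        ]]), 'R': array([[-0.0177141 , -0.99914006, -0.03748807],
       [-0.98910622,  0.02299155, -0.14539697],
       [ 0.14613385,  0.0345041 , -0.98866292]]), 't': array([0.00786533, 0.56797884, 0.89684573])} [ 0.43087122 -0.03614501  0.96955538]
```

View pics/side0.png

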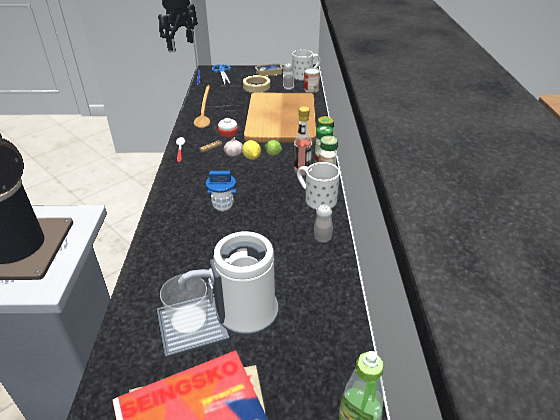

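View pics/top0.png

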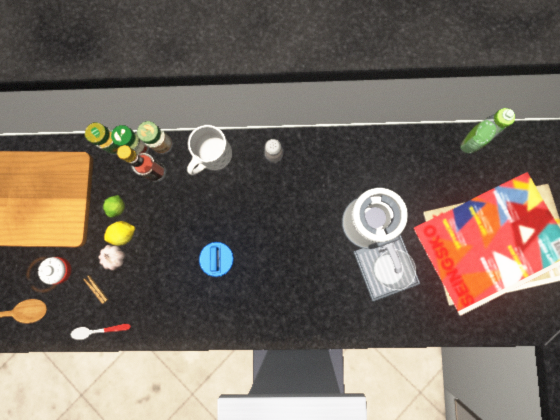

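Side view: cartridge at about (221,190), tower mouth at (244,250). Top view: cartridge cap at (216,260), tower mouth at (380,215), and the tray with the tumbler at (388,268). Next I'll enlarge both.

```bash
python3 - <<'E'
import cv2,numpy as np
t=cv2.imread("pics/top0.png");s=cv2.imread("pics/side0.png")
def cr(im,x,y,w,h,k=8):
    o=cv2.resize(im[y:y+h,x:x+w],None,fx=k,fy=k,interpolation=cv2.INTER_CUBIC)
    for i in range(0,w,10): 
        cv2.line(o,(i*k,0),(i*k,6),(0,0,255),1); cv2.putText(o,str(x+i),(i*k+1,16),0,.35,(0,0,255),1)
    for j in range(0,h,10): 
        cv2.line(o,(0,j*k),(6,j*k),(0,0,255),1); cv2.putText(o,str(y+j),(8,j*k+4),0,.35,(0,0,255),1)
    return o
a=cr(t,190,235,50,37);b=cr(t,335,180,80,60,5);b=b[:296,:400]
c=cr(s,197,165,50,47)[:296];c=cr(s,197,165,50,50,6);d=cr(s,205,225,80,60,5)
o=np.zeros((600,800,3),np.uint8)
for im,x,y in((a,0,0),(b,400,0),(c,0,300),(d,400,300)): 
    im=im[:300,:400]; o[y:y+im.shape[0],x:x+im.shape[1]]=im
cv2.imwrite("pics/crop1.png",o)
E
```

```text
(no output)
```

View pics/crop1.png

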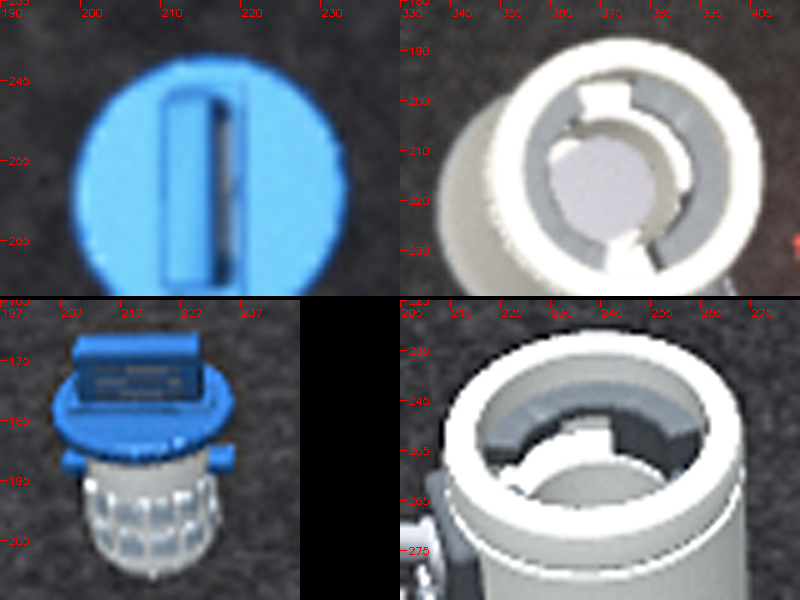

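The crop shows the wing top face centred at top (212.8,258) and side (219.4,172). The mouth centre is at about top (379.8,214.4) and side (243.8,251.6). Both ring slots are visible in the top view, at about (376,198) and (380.5,230). I'll triangulate and check with an overlay.

```bash
cat > h.py <<'E'
import cv2,numpy as np
from plant import env
C={n:env.get_calibration(n) for n in("side","top")}
def proj(n,X):
    c=C[n]; x=(np.atleast_2d(X)@np.array(c['R']).T+c['t'])@np.array(c['mtx']).T; return x[:,:2]/x[:,2:]
def tri(ps,pt):
    P=[np.array(C[n]['mtx'])@np.c_[C[n]['R'],C[n]['t']] for n in("side","top")]
    X=cv2.triangulatePoints(*P,np.array(ps,float),np.array(pt,float)).ravel(); return X[:3]/X[3]
def circ(c,r,z,n=120):
    a=np.linspace(0,2*np.pi,n); return np.c_[c[0]+r*np.cos(a),c[1]+r*np.sin(a),0*a+z]
def slot(c,th,z,w=.016,r0=.0275,r1=.038):
    o=[]
    for k in(0,np.pi):
        u=np.array([np.cos(th+k),np.sin(th+k)]);v=np.array([-u[1],u[0]])
        o.append(np.array([[*(np.array(c[:2])+r*u+s*w/2*v),z] for r,s in((r0,1),(r1,1),(r1,-1),(r0,-1))]))
    return o
def wing(c,th,z0=0,):
    u=np.array([np.cos(th),np.sin(th)]);v=np.array([-u[1],u[0]])
    return np.array([[*(np.array(c[:2])+a*.025*u+b*.007*v),z0+.102] for a,b in((1,1),(-1,1),(-1,-1),(1,-1),(1,1))])
def draw(im,n,lines,x,y,w,h,k):
    o=cv2.resize(im[y:y+h,x:x+w],None,fx=k,fy=k,interpolation=cv2.INTER_CUBIC)
    for L,col in lines:
        p=((proj(n,L)-[x,y]+.5)*k*8).astype(np.int32); cv2.polylines(o,[p[:,None]],False,col,1,cv2.LINE_AA,3)
    return o
E
cat > ov.py <<'E'
from h import *
import sys
def ov(name,t,s,T,ring,K,wth,z0=0,zr=.143):
    R=(0,0,255);G=(0,200,0);M=(255,0,255)
    L=[(circ(T,.052,.16),R),(circ(T,.04,.16),R),(circ(T,.0275,zr),G)]+[(x,G) for x in slot(T,ring,zr)]
    Lc=[(circ(K,.036,z0+.074),M),(wing(K,wth,z0),M)]
    o=np.zeros((600,800,3),np.uint8)
    for n,im,y0,ct,cc in(("top",t,0,T,K),("side",s,300,T,K)):
        for c,Ls,z,x0 in((K,Lc,z0+.09,0),(T,L,.155,400)):
            p=proj(n,[*c[:2],z])[0].astype(int); w=50 if x0==0 else 66;k=300/w
            k=8 if x0==0 else 5; w=400//k;h=300//k
            o[y0:y0+h*k,x0:x0+w*k]=draw(im,n,Ls,p[0]-w//2,p[1]-h//2,w,h,k)
    cv2.imwrite(name,o)
E
python3 - <<'E'
from h import *; from ov import ov
K=tri((219.4,172),(212.8,258.)); T=tri((243.8,251.6),(379.8,214.4)); print(K,T)
# wing ends in top view, at z=.102 plane ; slots at z=.143
def onz(n,p,z):
    c=C[n];R=np.array(c['R']);d=R.T@np.linalg.inv(c['mtx'])@[*p,1];o=-R.T@c['t'];return o+d*(z-o[2])/d[2]
a,b=onz("top",(190+187/8,235+90/8),.102),onz("top",(190+187/8,235+287/8),.102);print(a,b,np.arctan2(*(a-b)[1::-1]))
a,b=onz("top",(376-.4,198.4-.4),.143),onz("top",(380.6-.4,229.6),.143);r=np.arctan2(*(a-b)[1::-1]);print(a,b,r)
print(proj("top",[[*T[:2],0],[*(T[:2]),.16]]))
ov("pics/ov1.png",cv2.imread("pics/top0.png"),cv2.imread("pics/side0.png"),T,r,K,0.02)
E
```

```text
[0.44685068 0.1490208  0.10031457] [ 0.52353373 -0.18114313  0.15387457]
[0.47126662 0.14785899 0.102     ] [0.42191903 0.14747018 0.102     ] 0.00787872446505675
[ 0.55633779 -0.1766349   0.143     ] [ 0.49490793 -0.18249657  0.143     ] 0.09513255666186163
[[367.91617689 222.07695362]
 [380.30555554 213.73324976]]
```

View pics/ov1.png

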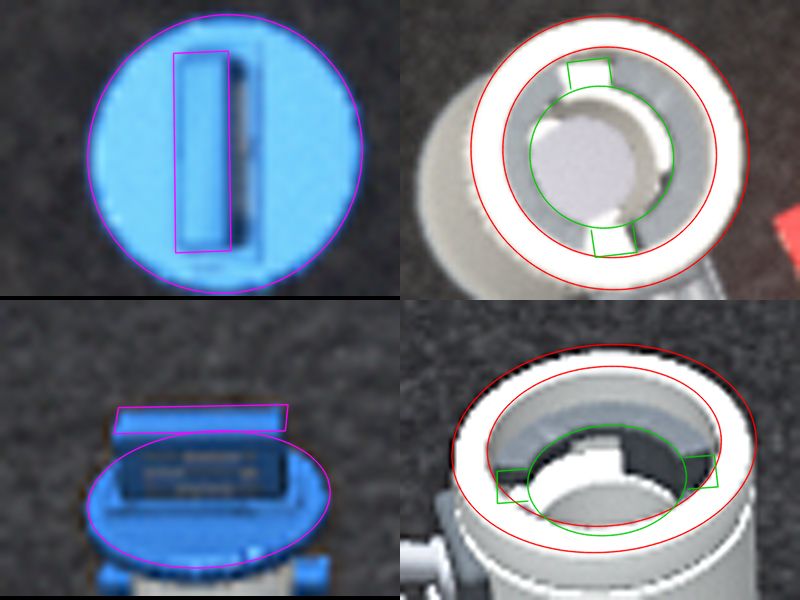

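The top view fits to within 1 mm: cartridge at about (0.447,0.148) with the wing along x, tower at (0.5235,-0.181), slots at about +5.5°. I'll move towards the cartridge and square the tool to the wing.

Emit:
{"op": "jog_arm", "data": {
  "rows": [
    [[-0.25, -0.25, 0, -0.22, 0.5], [-0.5, -0.5, 0, -0.45, 0.5], [-0.75, -0.75, 0, -0.67, 0.5], [-1, -1, 0, -0.89, 0.5], [-1, -1, 0, -0.89, 0.5]]
  ]
}}

```text
time_s: 0.52
ee_pos: [0.3486, 0.4642, 0.2302]
tool_rot: [-0.0, 1.0, -0.002, -0.0]
ft_force: [-0.3, 0.9, -0.6]
width: 0.0427
gripper_force: 0.0
```

Emit:
{"op": "jog_arm", "data": {
  "rows": [
    [[-0.3, -0.33, 0, 0, 0.5], [-0.6, -0.66, 0, 0, 0.5], [-0.99, -1, 0, 0, 0.5]]
  ]
}}

```text
time_s: 0.77
ee_pos: [0.4346, 0.3785, 0.231]
tool_rot: [-0.001, 1.0, -0.0, -0.0]
ft_force: [1.2, 1.5, 0.2]
width: 0.0425
gripper_force: 0.0
```

Emit:
{"op": "jog_arm", "data": {
  "rows": [
    [[0, -0.33, 0, 0, 0.5], [0, -0.66, 0, 0, 0.5], [0, -1, 0, 0, 0.5]]
  ]
}}

```text
time_s: 1.02
ee_pos: [0.4348, 0.2781, 0.2307]
tool_rot: [0.0, 1.0, -0.0, -0.001]
ft_force: [-0.0, 0.9, -0.3]
width: 0.0427
gripper_force: 0.0
```

Emit:
{"op": "jog_arm", "data": {
  "rows": [
    [[0, -0.33, 0, 0, 0.5], [0, -0.66, 0, 0, 0.5], [0, -1, 0, 0, 0.5], [0, -1, 0, 0, 0.5], [0, -1, 0, 0, 0.5], [0, -1, 0, 0, 0.5]]
  ]
}}

```text
time_s: 1.52
ee_pos: [0.4347, 0.1797, 0.2312]
tool_rot: [0.0, 1.0, 0.0, -0.0]
ft_force: [-0.3, 1.2, 0.0]
width: 0.0427
gripper_force: 0.0
```

Emit:
{"op": "jog_arm", "data": {
  "rows": [
    [[-0.12, -0.32, 0.2, 0, 0.5], [-0.12, -0.32, 0.5, 0, 0.5], [-0.12, -0.32, 0.8, 0, 0.5], [-0.12, -0.32, 1, 0, 0.5], [-0.12, -0.32, 1, 0, 0.5], [-0.12, -0.32, 1, 0, 0.5]]
  ]
}}

```text
time_s: 2.02
ee_pos: [0.4459, 0.1485, 0.1304]
tool_rot: [-0.001, 1.0, -0.0, -0.002]
ft_force: [-0.7, 0.1, 0.5]
width: 0.0427
gripper_force: 0.0
```

```bash
python3 - <<'E'
from h import *
o=[]
for n,(x,y) in(("side",(170,130)),("top",(160,205))):
    im=env.capture(n)[:,:,::-1]; cv2.imwrite(f"pics/{n}1.png",im); o.append(cv2.resize(im[y:y+100,x:x+100].copy(),(400,400),interpolation=cv2.INTER_CUBIC))
cv2.imwrite("pics/pre.png",np.hstack(o))
E
```

```text
(no output)
```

View pics/pre.png

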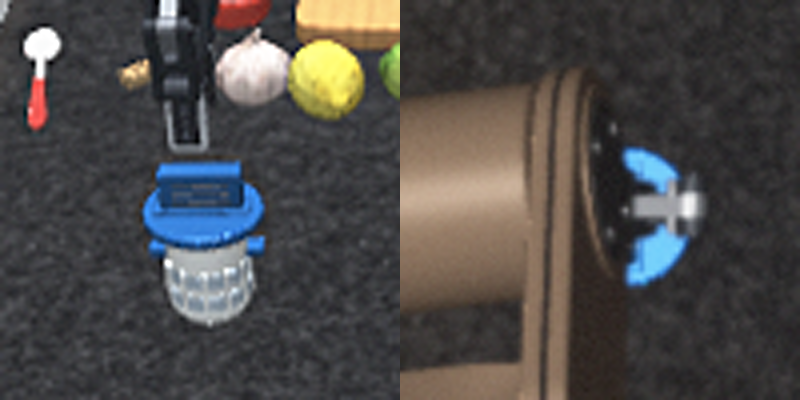

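```bash
python3 - <<'E'
from h import *
p=env.sense()['ee_pos'];print(p,proj("side",[p,p+[0,-.022,0],p+[0,.02,0]]),proj("side",[.4467,.148,.102]))
E
```

```text
[0.44793626 0.1483932  0.13297579] [[218.97272446 160.2806134 ]
 [218.04473016 165.43767758]
 [219.79055098 155.73577525]] [[219.53845024 171.58920159]]
```

Emit:
{"op": "jog_arm", "data": {
  "rows": [
    [[-0.02, 0, 0.25, 0, 0.5], [-0.02, 0, 0.45, 0, 0.5], [-0.02, 0, 0.53, 0, 0.5], [-0.02, 0, 0.53, 0, 0.5], [-0.02, 0, 0.53, 0, 0.5]]
  ]
}}

```text
time_s: 2.53
ee_pos: [0.4496, 0.1478, 0.0795]
tool_rot: [-0.0, 1.0, 0.0, 0.001]
ft_force: [-0.9, 0.3, 0.1]
width: 0.0425
gripper_force: 0.0
```

Emit:
{"op": "jog_arm", "data": {
  "rows": [
    [[0, 0, 0, 0, 0.4], [0, 0, 0, 0, 0.3], [0, 0, 0, 0, 0.2], [0, 0, 0, 0, 0.1], [0, 0, 0, 0, 0], [0, 0, 0, 0, 0], [0, 0, 0, 0, 0], [0, 0, 0, 0, 0]]
  ],
  "newtons": 60
}}

```text
time_s: 3.2
ee_pos: [0.4498, 0.1478, 0.0795]
tool_rot: [0.0, 1.0, 0.0, 0.001]
ft_force: [-0.2, 1.8, 5.8]
width: 0.0126
gripper_force: 59.5
```

Emit:
{"op": "jog_arm", "data": {
  "rows": [
    [[0, 0, -0.25, 0, 0], [0, 0, -0.55, 0, 0], [0, 0, -0.85, 0, 0], [0, 0, -1, 0, 0]]
  ]
}}

```text
time_s: 3.53
ee_pos: [0.4495, 0.1473, 0.1808]
tool_rot: [-0.0, 1.0, -0.0, 0.001]
ft_force: [1.4, -0.1, -1.8]
width: 0.0128
gripper_force: 59.1
```

Emit:
{"op": "jog_arm", "data": {
  "rows": [
    [[0, -0.15, -0.2, 0, 0], [0, -0.4, -0.5, 0, 0], [0, -0.65, -0.8, 0, 0], [0, -0.85, -1, 0, 0], [0, -1, -1, 0, 0], [0, -1, -1, 0, 0]]
  ]
}}

```text
time_s: 4.03
ee_pos: [0.449, 0.045, 0.279]
tool_rot: [0.001, 1.0, -0.001, 0.001]
ft_force: [-0.0, 0.2, -3.5]
width: 0.0129
gripper_force: 59.3
```

Emit:
{"op": "jog_arm", "data": {
  "rows": [
    [[-0.1, -0.25, 0, 0, 0], [-0.2, -0.5, 0, 0, 0], [-0.3, -0.75, 0, 0, 0], [-0.4, -1, 0, 0, 0], [-0.4, -1, 0, 0, 0]]
  ]
}}

```text
time_s: 4.45
ee_pos: [0.489, -0.0554, 0.2759]
tool_rot: [0.002, 1.0, -0.001, -0.002]
ft_force: [0.5, -0.5, -2.7]
width: 0.0128
gripper_force: 59.6
```

Emit:
{"op": "jog_arm", "data": {
  "rows": [
    [[-0.1, -0.25, 0, 0, 0], [-0.2, -0.5, 0, 0, 0], [-0.3, -0.75, 0, 0, 0], [-0.37, -1, 0, 0, 0], [-0.37, -1, 0, 0, 0], [-0.37, -1, 0, 0, 0]]
  ]
}}

```text
time_s: 4.95
ee_pos: [0.5251, -0.1523, 0.2759]
tool_rot: [0.001, 1.0, 0.001, -0.002]
ft_force: [-1.5, 0.7, -2.9]
width: 0.0129
gripper_force: 59.8
```

Emit:
{"op": "jog_arm", "data": {
  "rows": [
    [[0, -0.15, 0, 0, 0], [0, -0.29, 0.1, 0, 0], [0, -0.29, 0.25, 0, 0], [0, -0.29, 0.25, 0, 0], [0, -0.29, 0.25, 0, 0]]
  ]
}}

```text
time_s: 5.37
ee_pos: [0.5247, -0.181, 0.2513]
tool_rot: [-0.0, 1.0, 0.001, -0.002]
ft_force: [0.1, 0.4, -2.2]
width: 0.013
gripper_force: 59.7
```

```bash
python3 - <<'E'
from h import *
o=[]
s=env.sense();print(s['ee_pos'],s['qpos'])
for n,(x,y) in(("side",(195,165)),("top",(330,165))):
    im=env.capture(n)[:,:,::-1]; cv2.imwrite(f"pics/{n}2.png",im); o.append(cv2.resize(im[y:y+110,x:x+100].copy(),(400,440),interpolation=cv2.INTER_CUBIC))
cv2.imwrite("pics/tow.png",np.hstack(o))
E
```

```text
[ 0.52473766 -0.18098231  0.25127392] [-5.14947246e-01  8.84227842e-03  1.85059725e+00  6.35440169e-05
  1.28635971e+00 -2.08593839e+00]
```

View pics/tow.png

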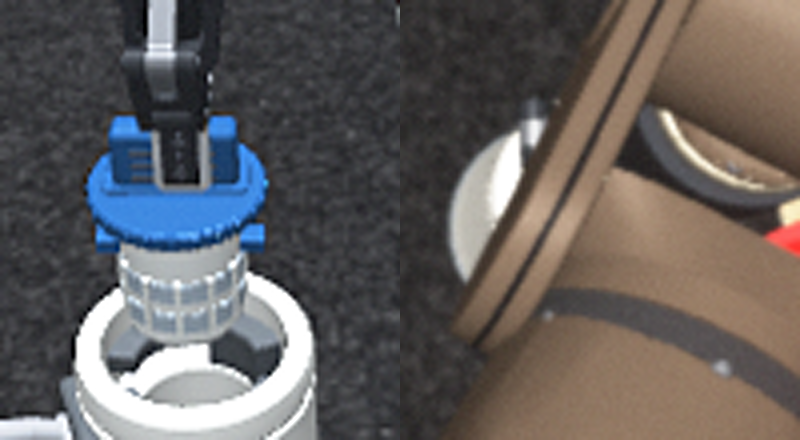

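The side view shows the cartridge hanging over the mouth: cap centre at about column 239.1, lower body at about 240.6, foot front edge at about row 250.4. The top view is blocked by the arm. I'll compare these with the prediction for the tower axis.

```bash
python3 - <<'E'
from h import *
T=np.array([.5235,-.181])
b=.2513-.0785
print("axis foot/body/lug/cap/mouth",proj("side",[[*T,z] for z in(b,b+.02,b+.0435,b+.07,.16)]).round(1))
print("foot front",proj("side",[*(T-[0,.0195]),b]).round(1),"cap front/back",proj("side",[[T[0],T[1]-.036,b+.066],[T[0],T[1]+.036,b+.074]]).round(1))
print("rim front/back",proj("side",[[T[0],T[1]-.052,.16],[T[0],T[1]+.052,.16],[T[0],T[1]+.04,.16]]).round(1))
# local: px per mm
print(proj("side",[*(T+[.001,0]),.16])-proj("side",[*T,.16]),proj("side",[*(T+[0,.001]),.16])-proj("side",[*T,.16]))
im=cv2.imread("pics/side2.png").astype(int)
for r in range(214,224,2):
    m=np.where((im[r,205:285,0]-im[r,205:285,2])>60)[0]+205; print(r,m.min(),m.max(),(m.min()+m.max())/2)
col=im[205:290,243].astype(int); print(im[225:285,241].mean(1).astype(int))
g=cv2.imread("pics/side0.png").astype(int); print(g[225:285,244].mean(1).astype(int)); 
r=252; print(g[r,205:290].mean(1).astype(int))
E
```

```text
axis foot/body/lug/cap/mouth [[242.9 243.5]
 [242.3 234.6]
 [241.6 223.8]
 [240.7 211.1]
 [243.3 249. ]]
foot front [[242.3 251.4]] cap front/back [[239.4 227.6]
 [241.8 195.8]]
rim front/back [[241.6 270.9]
 [244.9 229.2]
 [244.5 233.6]]
[[ 0.58338571 -0.00485184]] [[ 0.03164657 -0.39887514]]
214 217 260 238.5
216 217 260 238.5
218 218 258 238.0
220 220 255 237.5
222 219 260 239.5
[ 86  49  97 172 187 180 181 180 179 178 178 192 158 138 142 138 171 185
 174 145 140 142 141 162 180 161 182 255 255 255 255 255 227 172 179 180
 181 181 181 182 177 200 255 255 255 255 255 238 191 197 197 192 191 167
 214 230 199 182 187 187]
[ 49  63  59  67  68  39 200 255 255 255 224 173 186 183 186 190 159 143
 145 151 141  98  57 137 183 179 255 255 255 255 255 255 221 175 183 185
 185 185 184 184 175 224 255 255 255 255 255 234 198 196 194 191 188 165
 208 227 195 181 184 187]
[ 57  63  78  75  74  70  63  44  10 255 255 255 255 255 255 158 127 145
 152 151 147 151 151 148 127  71  50  47  32  85 130 253 255 255 255 255
 255 255 255 255 255 255 139  54  66  67  72  66  66  66  67  59  59  88
  99  79  77  62  58  48 121 232 255 255 255 255 255 255 128  55  62  61
  55  49  54  54  66  67  65  56  45  58  61  61  66]
```

The cartridge sits about 2.7 mm too far towards -x and about 2 mm too far towards +y relative to the mouth. I'll correct that, lower it in and watch the side forces.

Emit:
{"op": "jog_arm", "data": {
  "rows": [
    [[-0.027, -0.02, 0, 0, 0], [-0.027, -0.02, 0.1, 0, 0], [-0.027, -0.02, 0.2, 0, 0], [-0.027, -0.02, 0.3, 0, 0], [-0.027, -0.02, 0.38, 0, 0], [-0.027, -0.02, 0.45, 0, 0], [-0.027, -0.02, 0.45, 0, 0], [-0.027, -0.02, 0.45, 0, 0]]
  ]
}}

```text
time_s: 6.13
ee_pos: [0.5282, -0.1833, 0.2074]
tool_rot: [-0.0, 1.0, 0.0, -0.001]
ft_force: [0.7, 0.3, -1.5]
width: 0.0126
gripper_force: 59.8
```

Emit:
{"op": "jog_arm", "data": {
  "rows": [
    [[0, 0, 0.05, 0, 0], [0, 0, 0.1, 0, 0], [0, 0, 0.15, 0, 0], [0, 0, 0.15, 0, 0], [0, 0, 0.15, 0, 0]]
  ]
}}

```text
time_s: 6.55
ee_pos: [0.5285, -0.1836, 0.1928]
tool_rot: [-0.0, 1.0, -0.0, -0.0]
ft_force: [-0.3, 1.2, -2.2]
width: 0.0128
gripper_force: 59.7
```

Emit:
{"op": "jog_arm", "data": {
  "rows": [
    [[0, 0, 0.03, 0, 0], [0, 0, 0.06, 0, 0], [0, 0, 0.08, 0, 0], [0, 0, 0.08, 0, 0], [0, 0, 0.08, 0, 0]]
  ]
}}

```text
time_s: 6.97
ee_pos: [0.5284, -0.1835, 0.1849]
tool_rot: [-0.0, 1.0, 0.0, -0.0]
ft_force: [-0.8, -0.0, -2.4]
width: 0.0128
gripper_force: 59.8
```

Emit:
{"op": "jog_arm", "data": {
  "rows": [
    [[0, 0, 0.01, 0, 0], [0, 0, 0.02, 0, 0], [0, 0, 0.03, 0, 0], [0, 0, 0.04, 0, 0], [0, 0, 0.04, 0, 0], [0, 0, 0.04, 0, 0]]
  ]
}}

```text
time_s: 7.47
ee_pos: [0.5286, -0.1835, 0.1822]
tool_rot: [-0.0, 1.0, -0.0, -0.0]
ft_force: [-3.2, 2.8, 4.3]
width: 0.0126
gripper_force: 60.7
```

The lugs are resting on the ring (about 6.5 N). I'll turn counter-clockwise lightly towards the slots.

Emit:
{"op": "jog_arm", "data": {
  "rows": [
    [[0, 0, 0, -0.03, 0], [0, 0, 0, -0.06, 0], [0, 0, 0, -0.09, 0], [0, 0, 0, -0.12, 0], [0, 0, 0, -0.15, 0], [0, 0, 0, -0.18, 0], [0, 0, 0, -0.18, 0]]
  ]
}}

```text
time_s: 8.05
ee_pos: [0.5283, -0.1833, 0.1802]
tool_rot: [-0.048, 0.999, 0.0, -0.0]
ft_force: [-0.3, 1.6, -2.4]
width: 0.0129
gripper_force: 60.0
```

The lugs dropped into the slots. Now I'll push down against the spring.

Emit:
{"op": "jog_arm", "data": {
  "rows": [
    [[0, 0, 0.03, 0, 0], [0, 0, 0.06, 0, 0], [0, 0, 0.08, 0, 0], [0, 0, 0.08, 0, 0]]
  ]
}}

```text
time_s: 8.38
ee_pos: [0.5286, -0.1832, 0.1734]
tool_rot: [-0.047, 0.999, 0.0, -0.0]
ft_force: [-2.4, 4.9, 0.9]
width: 0.0127
gripper_force: 60.4
```

Emit:
{"op": "jog_arm", "data": {
  "rows": [
    [[0, 0, 0.02, 0, 0], [0, 0, 0.04, 0, 0], [0, 0, 0.06, 0, 0], [0, 0, 0.08, 0, 0], [0, 0, 0.095, 0, 0], [0, 0, 0.095, 0, 0], [0, 0, 0.095, 0, 0]]
  ]
}}

```text
time_s: 8.97
ee_pos: [0.5289, -0.183, 0.167]
tool_rot: [-0.047, 0.999, 0.0, 0.0]
ft_force: [-7.2, 7.7, 12.9]
width: 0.0128
gripper_force: 62.1
```

Emit:
{"op": "jog_arm", "data": {
  "rows": [
    [[0.009, 0.009, 0, 0, 0], [0.017, 0.017, 0, 0, 0], [0.017, 0.017, 0, 0, 0], [0.017, 0.017, 0, 0, 0], [0.017, 0.017, 0, 0, 0]]
  ]
}}

```text
time_s: 9.38
ee_pos: [0.5284, -0.1827, 0.1668]
tool_rot: [-0.047, 0.999, -0.001, 0.002]
ft_force: [-3.2, 3.7, 8.6]
width: 0.0124
gripper_force: 61.4
```

Emit:
{"op": "jog_arm", "data": {
  "rows": [
    [[0.008, 0.008, 0.01, 0, 0], [0.012, 0.012, 0.025, 0, 0], [0.012, 0.012, 0.04, 0, 0], [0.012, 0.012, 0.05, 0, 0], [0.012, 0.012, 0.05, 0, 0], [0.012, 0.012, 0.05, 0, 0]]
  ]
}}

```text
time_s: 9.88
ee_pos: [0.5281, -0.1826, 0.1627]
tool_rot: [-0.047, 0.999, -0.002, 0.004]
ft_force: [-1.0, 1.8, 8.4]
width: 0.0126
gripper_force: 61.5
```

Emit:
{"op": "jog_arm", "data": {
  "rows": [
    [[0.003, 0.005, 0.01, 0, 0], [0.003, 0.005, 0.02, 0, 0], [0.003, 0.005, 0.025, 0, 0], [0.003, 0.005, 0.025, 0, 0], [0.003, 0.005, 0.025, 0, 0]]
  ]
}}

```text
time_s: 10.3
ee_pos: [0.5281, -0.1825, 0.1609]
tool_rot: [-0.047, 0.999, -0.003, 0.004]
ft_force: [-1.5, 1.5, 10.8]
width: 0.0131
gripper_force: 61.7
```

Emit:
{"op": "jog_arm", "data": {
  "rows": [
    [[0, 0, 0, 0.1, 0], [0, 0, 0, 0.2, 0], [0, 0, 0, 0.3, 0], [0, 0, 0, 0.4, 0], [0, 0, 0, 0.5, 0], [0, 0, 0, 0.5, 0]]
  ]
}}

```text
time_s: 10.8
ee_pos: [0.5282, -0.1831, 0.1611]
tool_rot: [0.084, 0.996, -0.003, 0.005]
ft_force: [-1.0, 0.3, 11.5]
width: 0.0124
gripper_force: 61.7
```

Emit:
{"op": "jog_arm", "data": {
  "rows": [
    [[0, 0, 0, 0.12, 0], [0, 0, 0, 0.24, 0], [0, 0, 0, 0.36, 0], [0, 0, 0, 0.48, 0], [0, 0, 0, 0.6, 0], [0, 0, 0, 0.72, 0], [0, 0, 0, 0.84, 0], [0, 0, 0, 0.84, 0]]
  ]
}}

```text
time_s: 11.47
ee_pos: [0.5279, -0.1836, 0.1611]
tool_rot: [0.299, 0.954, -0.003, 0.005]
ft_force: [-2.5, -0.9, 11.8]
width: 0.0127
gripper_force: 61.7
```

```bash
python3 - <<'E'
from h import *
s=env.sense();print(s['ee_pos'],s['qpos'],s['moment'],s['ft_force'])
im=env.capture("side")[:,:,::-1]; cv2.imwrite("pics/turn.png",cv2.resize(im[170:290,195:295].copy(),(500,600),interpolation=cv2.INTER_CUBIC))
E
```

```text
[ 0.52793045 -0.18358201  0.16113864] [-0.51467777  0.09576093  1.93152433 -0.00369871  1.10327592 -1.47550919] [-0.13597579  0.68169729 -0.0478414 ] [-2.50712002 -0.91787157 11.78136216]
```

View pics/turn.png

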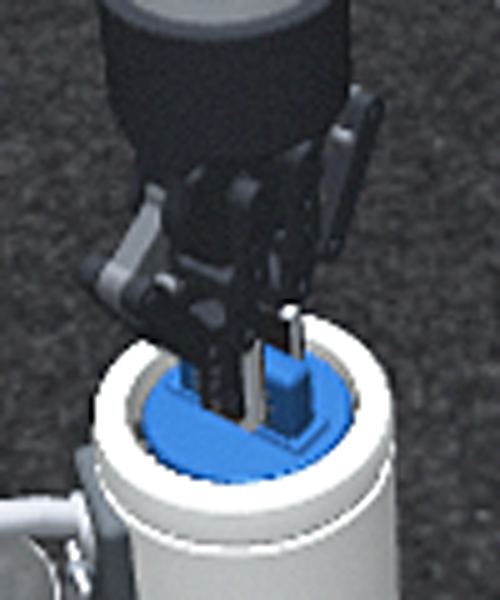

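The wing is turning with the gripper, with the cap seated evenly inside the mouth (crop about (245,420)). I'll keep turning.

Emit:
{"op": "jog_arm", "data": {
  "rows": [
    [[0, 0, 0, 0.13, 0], [0, 0, 0, 0.26, 0], [0, 0, 0, 0.39, 0], [0, 0, 0, 0.52, 0], [0, 0, 0, 0.65, 0], [0, 0, 0, 0.78, 0], [0, 0, 0, 0.9, 0], [0, 0, 0, 0.9, 0]]
  ]
}}

```text
time_s: 12.18
ee_pos: [0.5266, -0.1834, 0.1606]
tool_rot: [0.514, 0.858, -0.002, 0.004]
ft_force: [-5.3, -0.6, 11.8]
width: 0.0127
gripper_force: 61.8
```

Emit:
{"op": "jog_arm", "data": {
  "rows": [
    [[0, 0, 0, 0.12, 0], [0, 0, 0, 0.24, 0], [0, 0, 0, 0.36, 0], [0, 0, 0, 0.48, 0], [0, 0, 0, 0.6, 0], [0, 0, 0, 0.66, 0], [0, 0, 0, 0.66, 0]]
  ]
}}

```text
time_s: 12.77
ee_pos: [0.5254, -0.1833, 0.1601]
tool_rot: [0.653, 0.757, -0.003, 0.002]
ft_force: [-7.2, -1.9, 12.3]
width: 0.0129
gripper_force: 61.8
```

```bash
python3 -c "
from plant import env
s=env.sense();print(s['ee_pos'],s['qpos'],s['moment'],s['ft_force'],s['tool_rot'])"
```

```text
[ 0.52539173 -0.18325552  0.16008725] [-0.51525104  0.09575582  1.93359279 -0.00660883  1.10870081 -0.66009561] [-0.09749461  1.78601463  0.04320386] [-7.23736671 -1.90999104 12.31245794] [ 0.65297269  0.75737359 -0.00255475  0.00231863]
```

Emit:
{"op": "jog_arm", "data": {
  "rows": [
    [[0, -0.008, 0, 0.04, 0], [-0.003, -0.015, 0, 0.08, 0], [-0.003, -0.018, 0, 0.1, 0], [-0.003, -0.018, 0, 0.1, 0], [-0.003, -0.018, 0, 0.1, 0]]
  ]
}}

```text
time_s: 13.18
ee_pos: [0.5244, -0.1832, 0.1601]
tool_rot: [0.672, 0.741, -0.001, 0.003]
ft_force: [-5.1, 1.5, 12.3]
width: 0.0126
gripper_force: 61.8
```

```bash
python3 -c "
from plant import env
s=env.sense();print(s['ee_pos'],s['moment'],s['ft_force'],s['tool_rot'])"
```

```text
[ 0.52437945 -0.18322204  0.16008149] [0.15023516 1.25962426 0.31425387] [-5.06836846  1.53305558 12.31137649] [ 0.67201555  0.74053029 -0.00135164  0.00285825]
```

The turning moment is rising, so it's at the stop. I'll let the spring lift the cartridge.

Emit:
{"op": "jog_arm", "data": {
  "rows": [
    [[0, -0.01, -0.02, 0, 0], [0, -0.01, -0.04, 0, 0], [0, -0.01, -0.06, 0, 0], [0, -0.01, -0.08, 0, 0], [0, -0.01, -0.09, 0, 0], [0, -0.01, -0.09, 0, 0], [0, -0.01, -0.09, 0, 0]]
  ]
}}

```text
time_s: 13.77
ee_pos: [0.5238, -0.1831, 0.1674]
tool_rot: [0.673, 0.74, -0.0, 0.003]
ft_force: [-1.7, -0.7, 6.8]
width: 0.0127
gripper_force: 61.0
```

```bash
python3 -c "
from plant import env
s=env.sense();print(s['ee_pos'],s['moment'],s['ft_force'],s['tool_rot'])"
```

```text
[ 0.5237976  -0.18307563  0.16741119] [-0.38823882  0.33174554  0.1539619 ] [-1.69634243 -0.69355442  6.82115317] [ 6.72636140e-01  7.39965353e-01 -4.39299414e-04  3.42148397e-03]
```

Emit:
{"op": "jog_arm", "data": {
  "rows": [
    [[0, -0.003, -0.01, 0, 0], [0, -0.003, -0.02, 0, 0], [0, -0.003, -0.03, 0, 0], [0, -0.003, -0.03, 0, 0], [0, -0.003, -0.03, 0, 0]]
  ]
}}

```text
time_s: 14.18
ee_pos: [0.5234, -0.1828, 0.1691]
tool_rot: [0.673, 0.74, -0.0, 0.003]
ft_force: [2.9, -5.2, 3.2]
width: 0.0126
gripper_force: 60.5
```

Emit:
{"op": "jog_arm", "data": {
  "rows": [
    [[0, 0.005, -0.01, 0, 0], [0, 0.01, -0.02, 0, 0], [0, 0.01, -0.025, 0, 0], [0, 0.01, -0.025, 0, 0]]
  ]
}}

```text
time_s: 14.52
ee_pos: [0.5234, -0.1828, 0.1693]
tool_rot: [0.673, 0.74, -0.001, 0.002]
ft_force: [3.8, -7.9, -4.3]
width: 0.0127
gripper_force: 59.4
```

```bash
python3 -c "
from plant import env
s=env.sense();print(s['ee_pos'],s['moment'],s['ft_force'],s['tool_rot'])"
```

```text
[ 0.52344425 -0.18275349  0.16926766] [-1.30220959 -0.70376967  0.06165652] [ 3.78152717 -7.90916475 -4.28113791] [ 0.67289797  0.73973168 -0.00081414  0.00216933]
```

It is held firmly at the seat height (an upward pull no longer lifts it). I'll relieve the strain, let go and retreat.

Emit:
{"op": "jog_arm", "data": {
  "rows": [
    [[-0.008, 0.004, 0.01, 0, 0], [-0.015, 0.008, 0.01, 0, 0], [-0.015, 0.008, 0.01, 0, 0], [-0.015, 0.008, 0.01, 0, 0.1], [-0.015, 0.008, 0.01, 0, 0.2], [-0.015, 0.008, 0.01, 0, 0.3], [-0.015, 0.008, 0.01, 0, 0.45], [-0.015, 0.008, 0.01, 0, 0.5], [-0.015, 0.008, 0.01, 0, 0.5], [-0.015, 0.008, 0.01, 0, 0.5]]
  ],
  "newtons": 20
}}

```text
time_s: 15.35
ee_pos: [0.5238, -0.1821, 0.1697]
tool_rot: [0.673, 0.74, 0.0, -0.0]
ft_force: [1.1, 0.1, -0.1]
width: 0.0427
gripper_force: 0.0
```

Emit:
{"op": "jog_arm", "data": {
  "rows": [
    [[0, 0, -0.1, 0, 0.5], [0, 0, -0.25, 0, 0.5], [0, 0, -0.5, 0, 0.5], [0, 0, -0.75, 0, 0.5], [0, 0, -1, 0, 0.5], [0, 0, -1, 0, 0.5]]
  ]
}}

```text
time_s: 15.85
ee_pos: [0.5265, -0.1838, 0.2775]
tool_rot: [0.673, 0.74, 0.001, 0.006]
ft_force: [1.1, -0.4, 1.0]
width: 0.0424
gripper_force: 0.0
```

Emit:
{"op": "jog_arm", "data": {
  "rows": [
    [[0.3, -0.1, 0, 0, 0.5], [0.6, -0.2, 0, 0, 0.5], [1, -0.3, 0, 0, 0.5], [1, -0.3, 0, 0, 0.5], [1, -0.3, 0, 0, 0.5]]
  ]
}}

```text
time_s: 16.27
ee_pos: [0.4841, -0.0842, 0.2701]
tool_rot: [0.672, 0.741, 0.0, 0.0]
ft_force: [0.4, -0.1, 0.4]
width: 0.0426
gripper_force: 0.0
```

Emit:
{"op": "jog_arm", "data": {
  "rows": [
    [[0.3, 0, 0, 0, 0.5], [0.6, 0, 0, 0, 0.5], [1, 0, 0, 0, 0.5], [1, 0, 0, 0, 0.5], [1, 0, 0, 0, 0.5]]
  ]
}}

```text
time_s: 16.68
ee_pos: [0.4755, 0.0146, 0.27]
tool_rot: [0.672, 0.741, -0.0, 0.0]
ft_force: [0.5, -0.2, -0.5]
width: 0.0425
gripper_force: 0.0
```

```bash
python3 - <<'E'
from h import *; from ov import ov
t=env.capture("top")[:,:,::-1].copy();s=env.capture("side")[:,:,::-1].copy()
print(env.sense()['ee_pos'],env.sense()['ft_force'])
T=(.5245,-.182)
o=np.zeros((600,800,3),np.uint8)
a=draw(t,"top",[(wing(T,np.pi/2+.095-1.588,.09),(0,0,255))],330,165,100,120,4);b=draw(s,"side",[(wing(T,np.pi+.095-1.588,.09),(0,0,255)),(circ((T[0],T[1]),.036,.164),(255,0,255))],150,215,133,120,3)
a=draw(t,"top",[(wing(T,.095-1.588,.09),(0,0,255))],330,165,100,120,4)
b=draw(s,"side",[(wing(T,.095-1.588,.09),(0,0,255)),(circ(T,.036,.164),(255,0,255))],150,215,133,120,3)
o[:480,:400]=a;o[:360,400:799]=b;cv2.imwrite("pics/end.png",o)
E
```

```text
[0.47566138 0.01293988 0.26994269] [-0.67831827 -1.23115305 -0.18595542]
```

View pics/end.png

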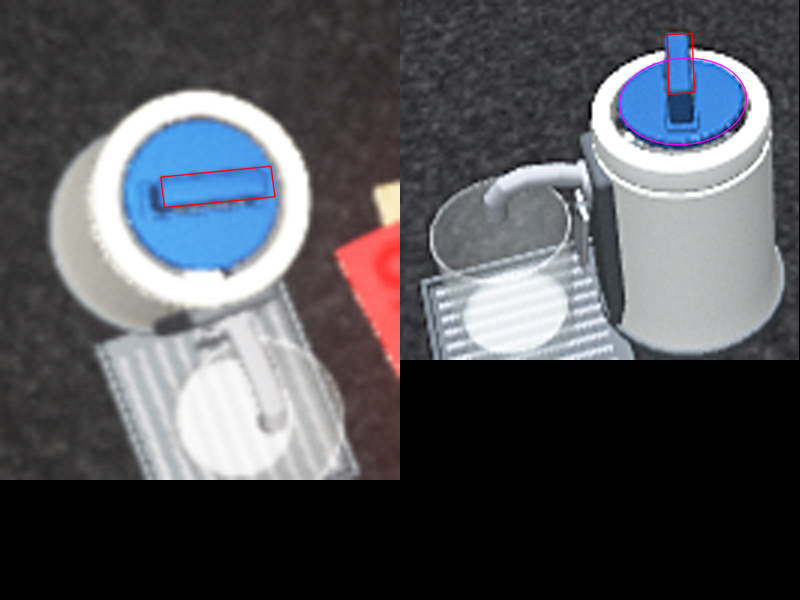

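The end picture shows the wing along y, with the predicted outlines for an origin at 90 mm matching in both views. The cap sits level just above the rim, and the tumbler stands on the tray. Handing in.

```bash
python3 -c "
from plant import env
print(env.close_job())"
```

```text
the job is handed in; nothing more can be done
None
```

The cartridge is locked in the tower at its 90 mm seat, with the gripper open and clear; I handed the job in at about 17 s. The tumbler still stands on the tray; I kept clear of the mug and shaker but took no final picture of them.

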